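# Gather the plug gauges in the tote corner by the gauge housing

## Task

Pick the open dark steel carrying tote up off the mat by its wooden bar and tilt it so that all three loose plug gauges slide together into the corner of the tote that is nearest the round black gauge housing, then finish while still holding the tote in the gripper, clear of the bench and tilted, with the gauges lying still in that corner. Spill no gauge over the walls and leave the housing and the other things on the bench where they are.

Things in the scene. Friction and masses are not known exactly. Their poses are not given: they have to be found in the camera images.
- tote_grip (a point): centre of the wooden carrying bar (along x, 14 mm wide in y, 20 mm high) of the tote: a loose open dark steel box, 0.32 to 0.52 kg, outside 250 mm (x) by 180 mm (y) by 50 mm high, walls and floor 4 mm. Two straps amid the short walls carry the bar from end to end, its centre 115 mm above the tote's underside. Axes are the tote's: x along the bar, z up. Ends and sides look alike.
- corner_a (a point): an inner corner of the tote, on its floor where two walls meet: +121 mm along x, +86 mm along y and 111 mm below the bar's centre in the tote's axes; axes as the tote's
- corner_b (a point): an inner corner of the tote, on its floor where two walls meet: +121 mm along x, -86 mm along y and 111 mm below the bar's centre in the tote's axes; axes as the tote's
- corner_c (a point): an inner corner of the tote, on its floor where two walls meet: -121 mm along x, +86 mm along y and 111 mm below the bar's centre in the tote's axes; axes as the tote's
- corner_d (a point): an inner corner of the tote, on its floor where two walls meet: -121 mm along x, -86 mm along y and 111 mm below the bar's centre in the tote's axes; axes as the tote's
- plug1_center (a point): centre of a plug gauge lying loose on the tote floor: oiled steel, 70 g, a round knurled handle 22 mm across and 18 mm long with a 14 mm plug at each end, 32 mm long overall; x along its length. It rolls readily and slides lengthwise once the floor leans about 10 degrees; a lean of 25 to 30 degrees brings it to the low corner in about two seconds; it may rest behind another gauge
- plug2_center (a point): centre of a plug gauge lying loose on the tote floor: oiled steel, 70 g, a round knurled handle 22 mm across and 18 mm long with a 14 mm plug at each end, 32 mm long overall; x along its length. It rolls readily and slides lengthwise once the floor leans about 10 degrees; a lean of 25 to 30 degrees brings it to the low corner in about two seconds; it may rest behind another gauge
- plug3_center (a point): centre of a plug gauge lying loose on the tote floor: oiled steel, 70 g, a round knurled handle 22 mm across and 18 mm long with a 14 mm plug at each end, 32 mm long overall; x along its length. It rolls readily and slides lengthwise once the floor leans about 10 degrees; a lean of 25 to 30 degrees brings it to the low corner in about two seconds; it may rest behind another gauge
- housing_center (a point): centre (half-way up) of the black bakelite gauge housing: a round dial gauge lying on its back with a white face up, 84 mm in diameter, 50 mm high, with a brass stub 14 mm long at its side; it stands on the bench off one of the mat's four corners, well to the outside of one corner of the tote; 0.55 kg
- mat: thin black rubber mat fixed on the bench, 300 mm (x) by 230 mm (y) by 3 mm, origin at the centre of its underside; the tote stands on its middle, turned less than 0.1 rad from it
- deadweight: squat iron deadweight with a knob, 76 mm in diameter, 66 mm high, off another corner of the mat; origin under its centre; leave alone
- elbow: copper pipe elbow, about 85 mm by 85 mm, 26 mm high, off another corner of the mat; origin under its middle; leave alone
- setting_ring: steel setting ring, 68 mm in diameter, 22 mm high, off another corner of the mat; origin under its centre; leave alone
- screwdriver: screwdriver lying on the left of the bench; leave alone
- oil_can: bare metal can, 56 mm in diameter, 110 mm high, standing on the left of the bench; origin under its centre; leave alone

How it is judged:
By the outcome, as a careful person would: the job done as asked, in the order asked, and still so for the second after the job is handed in, while the arm keeps its last pose, push and grip.
It also fails if it takes over 48 s, if anything falls off the work surface, if the arm or the gripper's body presses on something with over 40 N, if the wrist force passes 120 N, or if a joint passes its speed limit or range.

## Robot

A 7-joint arm with a two-finger parallel gripper is mounted at the origin on the work surface. World frame = base frame: x ahead of the robot, y to its left, z up, the work surface at z = 0. Lengths are in m, angles in rad, forces in N, time in s.
With the tool pointing down it reaches from about 0.375 to 0.925 m from the base axis. Payload 3.1 kg.
Tool frame: the origin (TCP) lies between the finger pads; the fingertips stand 19 mm ahead of it and the grasp point (between the pads) is the TCP; z points along the fingers, y is the direction in which the jaws open and shut (so a half turn about z gives the same grasp; the last joint's range is limited). The gripper opens to 85 mm and grips with 20 to 120 N. Pads are 22 mm wide; open, the fingers measure 114 mm over their backs; the gripper's body (76 mm by 85 mm) begins 54 mm behind the grasp point. The pads swing forward as they close: fully open they stand 13 mm farther back than shut.
Start: joints at [1.169, 0.383, 0.044, 1.598, -0.018, 1.161, -0.05], TCP at [0.194, -0.62, 0.25] pointing down, gripper open.
Joint ranges: [-2.61, 2.61], [-0.41, 2.15], [-1.48, 1.57], [0, 2.5], [-1.57, 4.71], [0.05, 1.97], [-2.85, 2.85]. Speed limits (rad/s): [2.79, 2.79, 3.14, 3.14, 3.14, 3.14, 3.14].

## Interface

Orientations are given as a unit quaternion [x, y, z, w].
In Python, from bench import move_ptp, movel, move_j, move_gripper, pause, inverse_kinematics, read_camera, camera_params, MotionError, sign_off, look_for, tip_of, read_time_s, read_qpos, read_joint_vel, read_effort, read_eef_pos, read_tcp_rot, read_ft_force, read_ft_torque, read_finger_gap gives the robot as it stands. Calls block until the motion is done:
- move_ptp(position, orientation): joint-space move of the TCP to a pose.
- movel(position, orientation=None, speed=0.15): straight line of the TCP; orientation=None keeps the orientation; speed is the mean speed in m/s.
- move_j(angles): joint-space move.
- move_gripper(opening, effort=None): finger opening in m; effort is the grip in N (None keeps the last); returns when the fingers have stopped.
- pause(seconds).
- inverse_kinematics(position, orientation): joint angles nearest the present ones, or None.
- read_camera(name): name is "side" or "top" or "wrist"; returns the picture (480x640x3 uint8, red, green, blue); there is no depth.
- camera_params(name): a dict with "K" (3x3 intrinsics, pixels), "dist_coeffs" ([k1, k2, p1, p2, k3] as OpenCV has them; the pictures are not rectified), "camera_from_world" (4x4, takes a point from world to camera coordinates). Camera axes: x right, y down, z forward; pixel columns grow to the right and rows downward; lengths in m; the calibration is good to about 2 mm. A picture is of the moment at which its call begins: read the wrist's pose just before it. camera_params takes no time and is no camera call; for the wrist camera it gives the pose at the moment of the call.
A pose or a line that the arm cannot do raises MotionError and nothing moves.
- sign_off(): hands the job in, once; it reports no verdict.
Trained networks look in the newest picture that a camera, given by its name, has taken for a name from the list of things; names that differ only in an ending like _2 or _b are one class to them, and where a whole thing is asked for, a point or a joint stands for the part that bears it (a point fixed in the world has none). Each returns a list of dicts, best first, with "confidence" (0 to 1); they miss things now and then, are a little off and sometimes report something else, mostly with a low value. They report only what shows in the picture. A call takes as long as a camera call.
- look_for(camera, name): "at" ([column, row] in pixels, amid what is visible of it).
- tip_of(camera, name): "at" ([column, row] in pixels: a listed point, or the origin of a listed thing).
Readings, each from a call of its own:
- read_time_s(): time.
- read_qpos(): joint angles.
- read_joint_vel(): joint speeds.
- read_effort(): joint torques, N m.
- read_eef_pos(): TCP position.
- read_tcp_rot(): TCP orientation.
- read_ft_force(): force on the tool from outside, world axes, zero at the start.
- read_ft_torque(): the same for the moment, N m.
- read_finger_gap(): finger opening in m.
Only numpy, scipy, OpenCV 4.12 (cv2) and the standard library are available. Lean on these libraries where they do the work, as an engineer would, in place of code of your own. Each camera call takes 0.05 s, during which the arm holds its last target. There are 200 camera calls.

## Working session

There is one attempt and no reset: what is moved stays moved. The work goes in short steps, each a Python script; the robot and the scene stay as the last script left them, time stands still between calls to the robot, and variables do not carry over. Pictures are saved under pics/ and viewed, about 8 in all and at most 12, crops included, and the job is handed in when it is done.

```bash
mkdir -p pics; python3 - <<'E'
from bench import *
import cv2
for n in("top","side"):
    im=read_camera(n); cv2.imwrite(f"pics/{n}1.png",im[:,:,::-1])
    for k in["tote_grip","corner_a","housing_center","plug1_center","mat","deadweight","elbow","setting_ring"]:
        print(n,k,[(x["at"],round(x["confidence"],2)) for x in tip_of(n,k)][:4])
    p=camera_params(n);print(p)
print(read_time_s(),read_tcp_rot(),read_eef_pos())
E
```

```text
top tote_grip [([369.7, 262.1], 0.61), ([306.8, 226.3], 0.57)]
top corner_a [([385.6, 199.9], 0.87), ([420.3, 310.2], 0.81), ([307.3, 227.3], 0.72)]
top housing_center [([311.5, 373.7], 0.64)]
top plug1_center [([380.0, 305.1], 0.38), ([411.7, 168.6], 0.29)]
top mat []
top deadweight [([258.9, 210.9], 0.62)]
top elbow [([411.3, 168.4], 0.86)]
top setting_ring []
{'K': array([[623.63581814,   0.        , 323.92904098],
       [  0.        , 623.63581814, 235.41316823],
       [  0.        ,   0.        ,   1.        ]]), 'dist_coeffs': array([-0.12766844,  0.        ,  0.        ,  0.        ,  0.        ]), 'camera_from_world': array([[-2.64534204e-03, -9.99835831e-01,  1.79252385e-02,
         8.81418830e-02],
       [-9.85152743e-01, -4.71407374e-04, -1.71679498e-01,
         5.83655773e-01],
       [ 1.71659764e-01, -1.81132489e-02, -9.84989764e-01,
         1.21093271e+00],
       [ 0.00000000e+00,  0.00000000e+00,  0.00000000e+00,
         1.00000000e+00]])}
side tote_grip [([299.3, 268.5], 0.82), ([343.3, 279.2], 0.49)]
side corner_a [([386.7, 330.7], 0.85), ([253.7, 381.8], 0.
[... 196 characters left out ...]
de elbow [([444.0, 352.3], 0.59)]
side setting_ring [([232.9, 437.8], 0.8)]
{'K': array([[496.07587647,   0.        , 320.19375137],
       [  0.        , 496.07587647, 235.82144594],
       [  0.        ,   0.        ,   1.        ]]), 'dist_coeffs': array([-0.14000473,  0.        ,  0.        ,  0.        ,  0.        ]), 'camera_from_world': array([[ 0.99064182, -0.13537284, -0.01740625, -0.54600037],
       [-0.08191459, -0.48768309, -0.86916926,  0.2013233 ],
       [ 0.10917318,  0.86246125, -0.49420827,  0.79039865],
       [ 0.        ,  0.        ,  0.        ,  1.        ]])}
0.9 [ 9.88482823e-01  1.51333107e-01  9.08384162e-06 -1.02293422e-05] [ 0.19447006 -0.6202407   0.25027338]
```

View pics/top1.png

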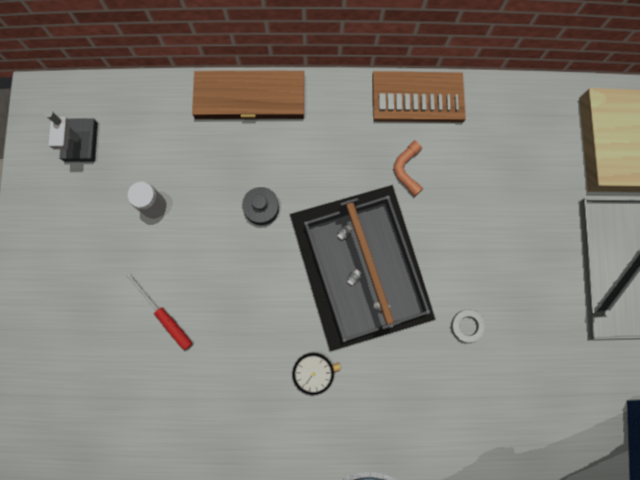

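View pics/side1.png

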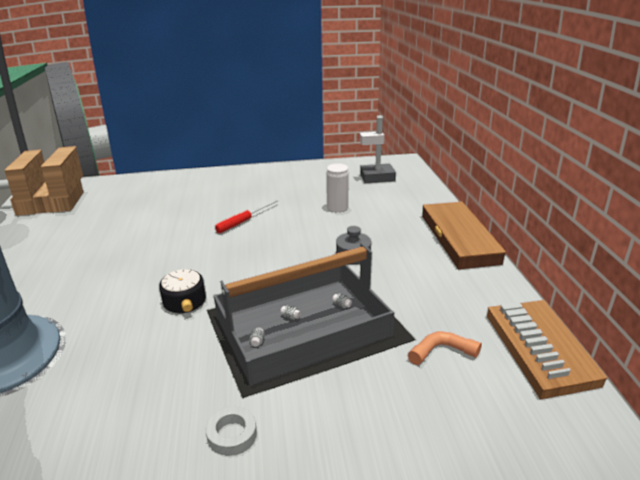

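Top view: the tote's bar runs from about (351,205) to (389,325), the gauges are at (344,232), (353,278) and (379,306), and the housing is at (313,374). That puts the housing nearest the tote's lower-left corner (robot side, +y). The side view agrees: housing at (182,290). Next I'll measure the bar.

```bash
cat > h.py <<'E'
from bench import *
import cv2, numpy as np
from scipy.spatial.transform import Rotation as R
def ray(n,px,z,p=None):
    p=p or camera_params(n); u=cv2.undistortPoints(np.float64([[px]]),p["K"],p["dist_coeffs"])[0,0]
    T=np.linalg.inv(p["camera_from_world"]); d=T[:3,:3]@[u[0],u[1],1]; o=T[:3,3]
    return o+d*(z-o[2])/d[2]
def proj(n,X,p=None):
    p=p or camera_params(n);T=p["camera_from_world"]
    return cv2.projectPoints(np.float64(X).reshape(-1,1,3),cv2.Rodrigues(T[:3,:3])[0],T[:3,3],p["K"],p["dist_coeffs"])[0][:,0]
def shot(n,f):
    im=read_camera(n)[:,:,::-1].copy(); cv2.imwrite(f"pics/{f}.png",im); return im
E
python3 - <<'E'
from h import *
for n,z,roi in(("top",.128,(180,340,330,400)),("side",.118,(240,300,215,375))):
    im=cv2.imread(f"pics/{n}1.png"); hsv=cv2.cvtColor(im,cv2.COLOR_BGR2HSV)
    m=cv2.inRange(hsv,(5,90,50),(25,255,255)); k=np.zeros_like(m);a,b,c,d=roi;k[a:b,c:d]=m[a:b,c:d]
    _,l,s,_=cv2.connectedComponentsWithStats(k); i=1+np.argmax(s[1:,4]); ys,xs=np.where(l==i)
    box=cv2.boxPoints(cv2.minAreaRect(np.float32(np.c_[xs,ys])))
    W=np.array([ray(n,q,z) for q in box]); print(n,s[i],box.round(1).tolist(),W.round(4).tolist())
    e=W[np.argsort(W[:,0])]; A=e[:2].mean(0);B=e[2:].mean(0); print(A,B,(A+B)/2,np.linalg.norm(B-A),np.arctan2(*(B-A)[1::-1]))
for px in((311.5,373.7),(313,374)): print("housing",ray("top",px,.04))
for px in((344,232),(353,278),(379,306)): print("plug",ray("top",px,.018))
E
```

```text
top [346 202  48 122 952] [[345.0, 204.0], [353.3999938964844, 201.1999969482422], [393.6000061035156, 321.79998779296875], [385.20001220703125, 324.6000061035156]] [[0.6311, 0.0485, 0.128], [0.6366, 0.0323, 0.128], [0.407, -0.0403, 0.128], [0.4019, -0.0245, 0.128]]
[ 0.40448709 -0.03236938  0.128     ] [0.6338778  0.04039355 0.128     ] [0.51918245 0.00401209 0.128     ] 0.24065440328285906 0.3071617489863135
side [ 226  246  141   51 1895] [[225.39999389648438, 283.8999938964844], [364.29998779296875, 244.1999969482422], [368.29998779296875, 257.8999938964844], [229.3000030517578, 297.6000061035156]] [[0.4031, -0.0174, 0.118], [0.6394, 0.0654, 0.118], [0.6363, 0.0207, 0.118], [0.4099, -0.0542, 0.118]]
[ 0.40647642 -0.03577418  0.118     ] [0.63784375 0.04302598 0.118     ] [0.52216009 0.0036259  0.118     ] 0.2444183028267386 0.3282624960040584
housing [0.30849733 0.11258187 0.04      ]
housing [0.30790439 0.10962319 0.04      ]
plug [0.59648773 0.04521756 0.018     ]
plug [0.50059309 0.02748864 0.018     ]
plug [ 0.44306068 -0.0251327   0.018     ]
```

```bash
cat >> h.py <<'E'
YAW=0.312; C=np.array([.520,.004,.118])
Rt=R.from_euler('z',YAW)
def tool(lean=0.,flip=False,d=(-.72,.69)):
    d=np.array(d)/np.hypot(*d)              # downhill direction, tote axes
    tilt=R.from_rotvec(lean*np.array([-d[1],d[0],0]))  # takes z toward d
    q=Rt*tilt*R.from_euler('x',np.pi)
    if flip: q=q*R.from_euler('z',np.pi)
    return q.as_quat()
E
python3 - <<'E'
from h import *
print(read_qpos().round(3) if hasattr(read_qpos(),'round') else read_qpos())
for f in(0,1):
  for l,dz in((0,.12),(0,0),(0,.17),(.25,.2),(.5,.24)):
    q=inverse_kinematics(C+[0,0,dz],tool(l,f)); print(f,l,dz,None if q is None else np.round(q,2))
E
```

```text
[ 1.169  0.383  0.044  1.598 -0.018  1.161 -0.05 ]
0 0 0.12 [ 0.48  0.2  -0.63  1.9   0.14  1.08 -1.46]
0 0 0 [ 0.42  0.37 -0.58  1.99  0.26  0.85 -1.56]
0 0 0.17 [ 0.5   0.15 -0.63  1.84  0.1   1.18 -1.43]
0 0.25 0.2 [ 0.72 -0.02 -0.87  1.94  0.15  1.01 -1.48]
0 0.5 0.24 [ 1.01 -0.3  -1.06  2.03 -0.01  0.82 -1.34]
1 0 0.12 [ 0.96  0.4  -1.23  1.88  0.41  1.16  1.46]
1 0 0 [ 0.91  0.68 -1.24  1.97  0.75  1.06  1.21]
1 0 0.17 [ 0.98  0.31 -1.23  1.82  0.31  1.23  1.54]
1 0.25 0.2 [-0.44 -0.06  0.26  1.99  0.19  1.02  1.62]
1 0.5 0.24 [-0.08 -0.17 -0.17  2.06  0.37  0.89  1.44]
```

```bash
python3 - <<'E'
from h import *
move_gripper(.085,100)
move_ptp(C+[0,0,.14],tool())
p=camera_params("wrist"); im=shot("wrist","w1")
X=[C+Rt.apply([sx*.12,sy*.007,.01]) for sx in(-1,1) for sy in(-1,1)]
for q in proj("wrist",X,p): cv2.circle(im,tuple(int(v) for v in q),3,(0,255,0),-1)
cv2.imwrite("pics/w1o.png",im); print(read_time_s(),read_eef_pos())
E
```

```text
3.6667 [0.52016386 0.00264364 0.25788135]
```

View pics/w1o.png

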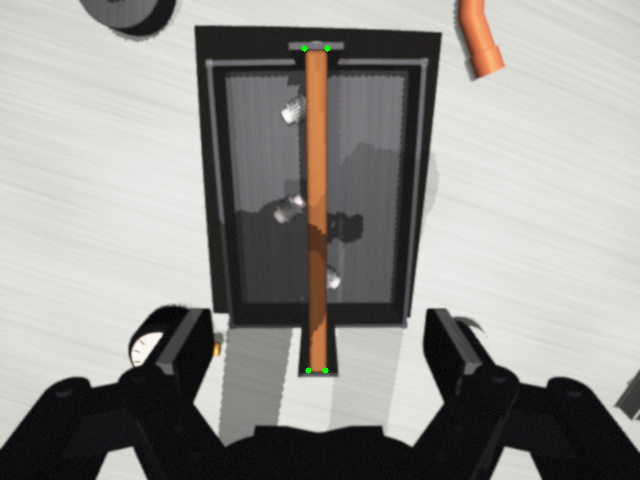

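The projected bar corners (green) sit on the bar ends at about (316,48) and (317,371), and the bar is centred between the fingers, so I'll descend and grip.

```bash
python3 - <<'E'
from h import *
movel(C+[0,0,.004],tool(),speed=.07)
print(read_ft_force(),read_finger_gap())
move_gripper(0.0,110); print("gap",read_finger_gap(),read_ft_force())
movel(C+[0,0,.03],speed=.03); pause(.3); print(read_ft_force(),read_ft_torque(),read_finger_gap())
movel(C+[0,0,.20],speed=.07); pause(.2); print(read_ft_force(),read_ft_torque(),read_finger_gap(),read_time_s())
shot("side","s2"); shot("top","t2")
E
```

```text
[-0.48177102 -0.47687836 -0.67597902] 0.08520920272599655
gap 0.011963721859960544 [-1.45737788 -0.41971924  2.4630377 ]
[ 0.1748522  -0.60362223 -7.46561997] [-0.04327418 -0.02407428 -0.09004749] 0.011779695717028336
[ 0.45758578  0.33395005 -5.41005038] [-0.02428701 -0.02512896  0.0165575 ] 0.011927694326785747 10.5083
```

View pics/s2.png

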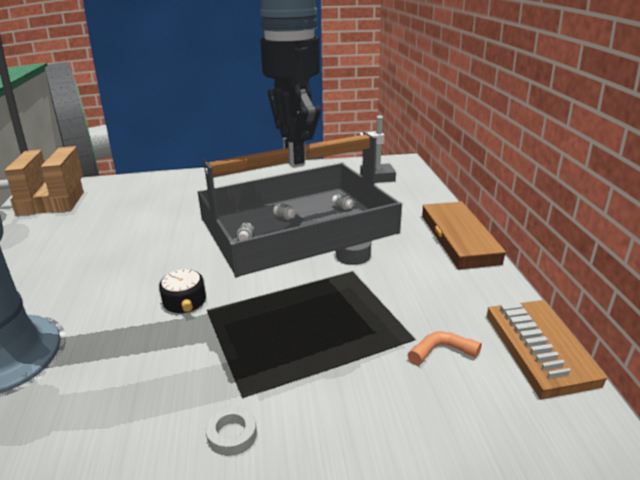

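The tote is lifted level, its three gauges at (245,231), (285,212) and (343,201). Now I'll tilt it gradually.

```bash
python3 - <<'E'
from h import *
movel(C+[0,0,.22],tool(.22),speed=.014); pause(.5); print(read_time_s(),read_ft_torque())
movel(C+[0,0,.24],tool(.50),speed=.012); pause(2.5)
print(read_time_s(),read_ft_force(),read_ft_torque(),read_finger_gap(),read_eef_pos(),read_tcp_rot(),tool(.5))
a=shot("side","s3"); b=shot("top","t3")
cv2.imwrite("pics/st3.png",np.hstack([cv2.resize(a[60:360,130:480],None,fx=1.14,fy=1.14),cv2.resize(b[120:420,230:580],None,fx=1.14,fy=1.14)]))
E
```

```text
12.6833 [ 0.30632306  0.49525246 -0.00270592]
17.0 [-0.37585517  0.15895799 -6.79940872] [0.64297588 1.13375049 0.00760872] 0.011802332087046992 [0.52001891 0.00400125 0.35803636] [0.95713846 0.15053354 0.20308768 0.14135424] [0.95714659 0.15053802 0.20304958 0.14134916]
```

View pics/st3.png

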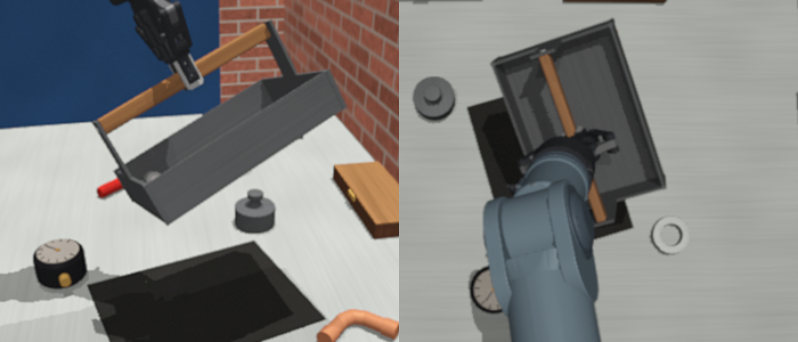

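The tote is tilted low toward the robot/+y corner, with one gauge visible at (152,177). The side wall and the arm hide the others, so I'll check with the wrist camera.

```bash
cat > w.py <<'E'
from h import *
import sys
p=camera_params("wrist"); im=shot("wrist",sys.argv[1])
for k in("plug1_center","corner_a"): print([(x["at"],round(x["confidence"],2)) for x in tip_of("wrist",k)])
T=R.from_quat(read_tcp_rot())*R.from_euler('x',np.pi); P=np.array(read_eef_pos())-T.apply([0,0,.004])
print(proj("wrist",[P+T.apply([sx*.121,sy*.086,-.111]) for sx,sy in((1,1),(1,-1),(-1,1),(-1,-1))],p).round().tolist())
E
python3 w.py w4
```

```text
[]
[([460.9, 49.2], 0.74), ([171.7, 48.5], 0.65)]
[[173.0, 45.0], [464.0, 45.0], [210.0, 384.0], [427.0, 384.0]]
```

View pics/w4.png

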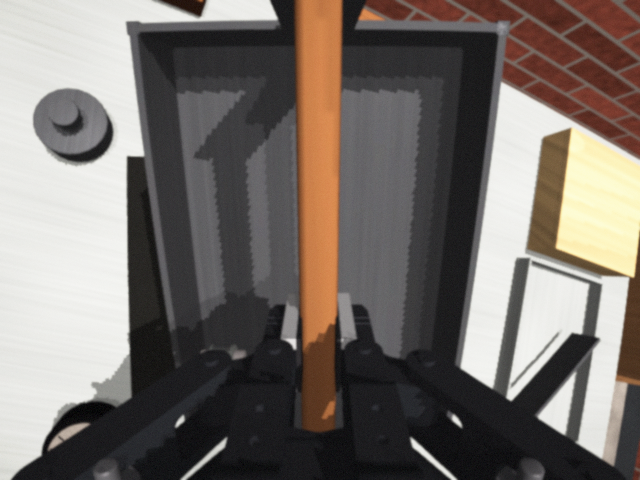

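```bash
python3 - <<'E'
from h import *
a=cv2.imread("pics/s3.png"); b=cv2.imread("pics/w4.png")
c=cv2.resize(a[180:260,205:315],(550,400),interpolation=cv2.INTER_CUBIC)
d=cv2.resize(b[320:420,190:250],(240,400),interpolation=cv2.INTER_CUBIC)
cv2.imwrite("pics/z5.png",cv2.convertScaleAbs(np.hstack([c,d]),alpha=1.6))
q=np.array(read_qpos());print(q.round(2),read_time_s())
for dy in(-.4,-.8,-1.2,.4,.8):
  for off in ((0,0,.24),(0,.1,.24),(.05,-.1,.24)):
    o=(R.from_euler('z',dy)*R.from_quat(tool(.5))).as_quat(); s=inverse_kinematics(C+off,o)
    print(dy,off,None if s is None else (np.array(s)-q).round(2))
E
```

```text
[ 0.51 -0.19 -0.68  2.04  0.23  0.85 -1.57] 17.25
-0.4 (0, 0, 0.24) [ 0.09  0.11 -0.21 -0.09  0.22  0.21 -0.58]
-0.4 (0, 0.1, 0.24) [ 0.03  0.25 -0.42 -0.17  0.35  0.36 -0.85]
-0.4 (0.05, -0.1, 0.24) [ 0.15  0.21 -0.09 -0.16  0.28  0.14 -0.43]
-0.8 (0, 0, 0.24) [ 0.13  0.31 -0.38 -0.21  0.39  0.5  -1.09]
-0.8 (0, 0.1, 0.24) [-1.1   0.29  0.73 -0.25  0.26  0.54 -1.16]
-0.8 (0.05, -0.1, 0.24) [ 0.17  0.37 -0.24 -0.27  0.45  0.43 -0.93]
-1.2 (0, 0, 0.24) [-1.29  0.33  1.16 -0.27  0.17  0.6  -1.28]
-1.2 (0, 0.1, 0.24) [-1.78  0.48  1.61 -0.34 -0.01  0.62 -1.28]
-1.2 (0.05, -0.1, 0.24) [-0.89  0.39  0.94 -0.35  0.21  0.53 -1.13]
0.4 (0, 0, 0.24) [-0.11 -0.03  0.23  0.04 -0.28 -0.09  0.66]
0.4 (0, 0.1, 0.24) [-0.14 -0.01  0.02  0.01 -0.16 -0.07  0.36]
0.4 (0.05, -0.1, 0.24) [-0.06  0.1   0.37 -0.06 -0.32 -0.11  0.89]
0.8 (0, 0, 0.24) [-0.3  -0.    0.51  0.04 -0.53 -0.05  1.3 ]
0.8 (0, 0.1, 0.24) [-0.29 -0.    0.28  0.02 -0.44 -0.09  1.03]
0.8 (0.05, -0.1, 0.24) [-0.22  0.14  0.64 -0.09 -0.6  -0.01  1.53]
```

View pics/z5.png

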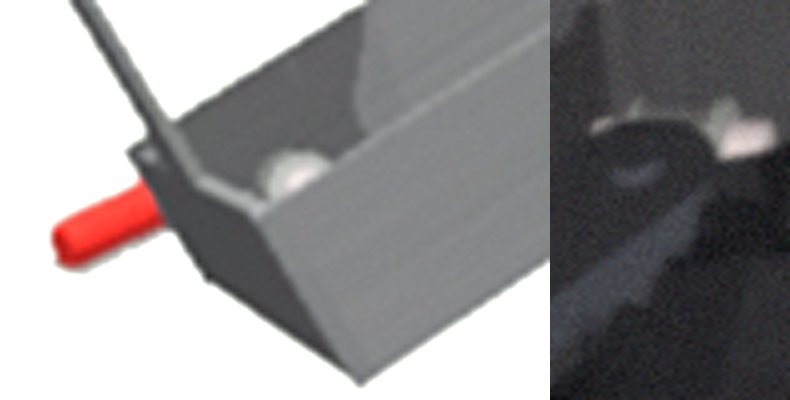

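Corner projections match the picture, so the bar hasn't slipped in the grip. One gauge shows near the target corner; the fingers hide the rest. There is time left, so I'll slowly yaw the tote to show that corner to the side camera.

```bash
python3 - <<'E'
from h import *
for y,z in((.4,.22),(.8,.20),(1.1,.185)):
    o=(R.from_euler('z',y)*R.from_quat(tool(.5))).as_quat()
    try: movel(C+[0,0,z],o,speed=.018)
    except MotionError as e: print(y,e); break
print(read_time_s(),np.round(read_qpos(),2),read_finger_gap())
a=shot("side","s6"); print([(x["at"],round(x["confidence"],2)) for x in tip_of("side","plug1_center")],[(x["at"],round(x["confidence"],2)) for x in tip_of("side","corner_a")])
T=R.from_quat(read_tcp_rot())*R.from_euler('x',np.pi); P=np.array(read_eef_pos())-T.apply([0,0,.004])
q=proj("side",[P+T.apply([-.121,.086,-.111])])[0]; print("corner_c",q)
c,r=int(q[0]),int(q[1]); 
cv2.imwrite("pics/s6c.png",np.hstack([cv2.resize(a,(400,300)),cv2.convertScaleAbs(cv2.resize(a[r-80:r+70,c-90:c+110],(400,300),interpolation=cv2.INTER_CUBIC),alpha=1.4)]))
E
```

```text
20.75 [ 0.25 -0.09 -0.14  2.11 -0.49  0.81  0.24] 0.011800976852369714
[] [([390.8, 259.2], 0.95), ([275.2, 174.5], 0.86), ([366.7, 140.6], 0.77), ([270.5, 289.7], 0.65)]
corner_c [272.23906759 287.45501145]
```

View pics/s6c.png

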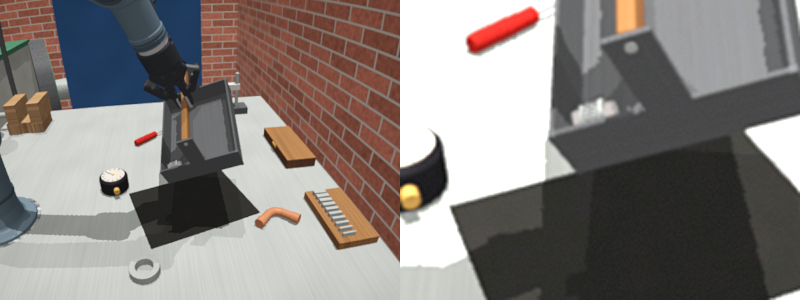

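Gauges show in the target corner (crop (595,110)), with nothing on the open floor right of the strap, but the strap and low wall still hide part. I'll yaw further and zoom in.

```bash
python3 - <<'E'
from h import *
for y,z in((1.4,.17),(1.7,.155)):
    o=(R.from_euler('z',y)*R.from_quat(tool(.5))).as_quat()
    try: movel(C+[0,0,z],o,speed=.016)
    except MotionError as e: print(y,e); break
pause(.3); print(read_time_s(),np.round(read_qpos(),2))
a=shot("side","s7"); print([(x["at"],round(x["confidence"],2)) for x in tip_of("side","plug1_center")])
T=R.from_quat(read_tcp_rot())*R.from_euler('x',np.pi); P=np.array(read_eef_pos())-T.apply([0,0,.004])
q=proj("side",[P+T.apply([-.121,.086,-.111])])[0]; print("corner_c",q)
c,r=int(q[0]),int(q[1]); 
cv2.imwrite("pics/s7c.png",cv2.convertScaleAbs(cv2.resize(a[r-75:r+30,c-50:c+90],(800,600),interpolation=cv2.INTER_CUBIC),alpha=1.5))
E
```

```text
23.3833 [ 0.27  0.1  -0.08  1.98 -0.57  1.06  0.91]
[([327.8, 282.9], 0.46)]
corner_c [302.89934172 307.28615492]
```

View pics/s7c.png

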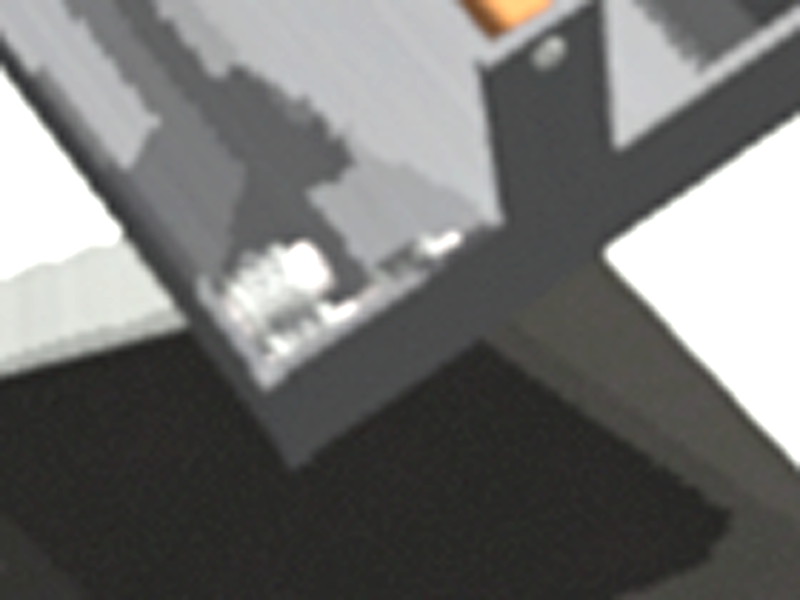

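All three gauges are together in the corner: two end to end along the low wall (crop (270,350) and (430,250)) and one resting behind them at (270,290). I'll return to the original heading so this corner faces the housing again, then check and sign off.

```bash
python3 - <<'E'
from h import *
for y,z in((1.3,.175),(.9,.195),(.45,.215),(0,.24)):
    o=(R.from_euler('z',y)*R.from_quat(tool(.5))).as_quat()
    movel(C+[0,0,z],o,speed=.016)
pause(1.5)
T=R.from_quat(read_tcp_rot())*R.from_euler('x',np.pi); P=np.array(read_eef_pos())-T.apply([0,0,.004])
H=np.array([.308,.111])
for s in((1,1),(1,-1),(-1,1),(-1,-1)):
    c=P+T.apply([s[0]*.121,s[1]*.086,-.111]); print(s,c.round(3),np.linalg.norm(c[:2]-H).round(3))
print(read_time_s(),np.degrees(np.arccos(T.as_matrix()[2,2])),read_finger_gap(),np.abs(read_joint_vel()).max())
a=shot("side","s8"); b=shot("wrist","w8")
for n,f in (("s3",a),("w4",b)): print(n,"mean diff",cv2.absdiff(cv2.imread(f"pics/{n}.png"),f).mean())
cv2.imwrite("pics/f8.png",np.hstack([cv2.resize(a,(400,300)),cv2.resize(b,(400,300))]))
E
```

```text
(1, 1) [0.655 0.1   0.27 ] 0.347
(1, -1) [ 0.695 -0.057  0.328] 0.422
(-1, 1) [0.444 0.017 0.187] 0.166
(-1, -1) [ 0.484 -0.141  0.244] 0.307
30.9 28.648973771425272 0.012041501753925767 0.001445441177721559
s3 mean diff 0.5140559895833333
w4 mean diff 2.004884982638889
```

View pics/f8.png

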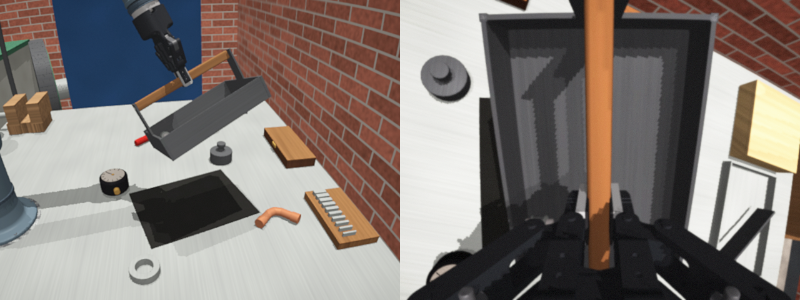

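The tote is back at its original heading, tilted, with its low corner (−x, +y) toward the housing. The bench items are undisturbed and no gauge shows outside the tote or elsewhere on its floor.

```bash
python3 -c "
from bench import *
sign_off()"
```

```text
the job is handed in; nothing more can be done
```

I picked the tote up by its bar and tilted it about 28.6° toward corner_c, the corner nearest the gauge housing. I handed the job in at about 31 s, still holding it.

- **Gauges:** I turned the tote partway round while tilted, so the side camera could see into the corner. All three gauges were together there: two end to end along the low wall and one resting behind them. I then turned it back slowly.
- **Hold and clearance:** corner_c is the lowest corner, with the inner floor there about 0.19 m above the bench. It is 0.17 m from the housing in plan, and the next nearest corner is 0.31 m. The tote did not slip in the grip, and the arm was at rest.
- **Bench:** the housing and the other things in view had not moved in the last side view, and no gauge showed outside the tote.

**Not confirmed:** in the final pose the fingers and side wall hide most of the corner. The three-gauge check therefore comes from the turned view, before the slow turn back. The detector found only one gauge in that picture (confidence 0.46); I counted the three by eye.

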